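Fit the swivel pin and set its thumbscrew

TASK

Push the orange-handled pin through the bore of the bracket until its collar is up against the block, and let go of it. Then turn the thumbscrew on top clockwise until it bottoms and back it off a quarter of a turn, so that the pin stays home but can still swivel. Do not disturb the small beaker or the amber bottle.

Things in the scene. Friction and masses are not known exactly. Their poses are not given: they have to be found in the camera images.
- bracket: Bracket fixed to the bench: dark base plate 100 x 86 x 10 mm (x, y, z), grey pedestal 34 x 40 mm, aluminium block 52 (x) x 56 (y) x 44 mm high, its top 107 mm above the bench. A round 16 mm bore goes right through the block along the bracket's y, centre line 85 mm above the bench. Origin: centre of the base plate's underside. The pin enters from the +y side, moving along -y.
- bore_mouth (a point): Centre of the bore's mouth on the block's +y face, 28 mm along +y from the bracket's origin, 85 mm above the bench; axes as the bracket's.
- thumbscrew (a joint): Angle in rad, counter-clockwise from above: 0 = bottomed (collar on the block, a hard stop), larger = backed off, up to 5.0; at the start 0.9 to 2.3. Clockwise tightens and lowers it, 6 mm a turn. Friction about 0.06 N m; it stays where left. A white line on the knob meets the red tick at the block's -x edge when bottomed; a quarter turn back it points to the bracket's -y side.
- screw_top (a point): Centre of the top of the thumbscrew's knob, on its vertical axis, over the bracket's origin; 141 mm above the bench when bottomed. Round black ridged knob, 42 mm diameter, its sides from 0 to 26 mm below this point; under it a brass collar, 24 mm diameter, 8 mm high.
- pin: Loose pin lying on the bench, about 0.18 kg. Steel rod, 12 mm diameter, tapered end, reaching 94 mm from the collar along the pin's -y; collar 28 mm diameter, 7 mm thick; flat-sided orange handle 20 mm wide (x), 30 mm high (z), from 6 to 76 mm along +y. Origin: under the collar's rod-side face, level with the handle's underside; the rod's centre line is 15 mm above it.
- pin_shoulder (a point): Centre of the collar's face on the rod's side (the shoulder that comes up against the block), on the rod's centre line, 15 mm above the pin's origin; axes as the pin's.
- beaker_100: Small glass beaker standing on the bench, 59 mm diameter, 72 mm high, origin under its centre: to be left alone.
- amber: Brown bottle with a black cap, 42 mm diameter, 93 mm high, origin under its centre: to be left alone.
There are look-alikes about, which are no part of the job. What is shaped like the bracket but pink is not meant.

How it is judged:
By the outcome, as a careful person would: the job done as asked, in the order asked, and still so for the second after the job is handed in, with the robot touching nothing.
It also fails if it takes over 72 s, if anything falls off the work surface, if the arm or the gripper's body presses on something with over 40 N, if the wrist force passes 120 N, or if a joint passes its speed limit or range.

ROBOT

A 7-joint arm with a two-finger parallel gripper is mounted at the origin on a cart in front of the work surface, level with it; the furniture and walls round the work are solid. World frame = base frame: x ahead of the robot, y to its left, z up, the work surface at z = 0. Lengths are in m, angles in rad, forces in N, time in s.
With the tool pointing down it reaches from about 0.35 to 0.9 m from the base axis. Payload 19.9 kg.
Tool frame: the origin (TCP) lies on the front face of the gripper's body, between the roots of the fingers; the fingertips stand 97 mm ahead of it and the grasp point (between the pads) lies 78 mm ahead of it; z points along the fingers, y is the line along which they close (so a half turn about z gives the same grasp; the last joint's range is limited). The gripper opens to 94 mm and grips with 3 to 60 N. Pads are 16 mm wide; open, the fingers measure 119 mm over their backs; the gripper's body (75 mm by 177 mm) begins 78 mm behind the grasp point.
Start: joints at [-0.042, 0.417, -0.01, 1.614, 0.005, 1.111, -0.053], TCP at [0.625, 0, 0.303] pointing down, gripper open.
Joint ranges: [-2.81, 2.81], [-0.39, 2.02], [-1.27, 1.25], [0.06, 2.57], [-1.19, 4.33], [0.19, 2], [-2.82, 2.82]. Speed limits (rad/s): [1.89, 1.89, 2.39, 2.39, 3.01, 3.01, 3.01].

INTERFACE

Orientations are given as a unit quaternion [w, x, y, z].
In Python, from workcell import ctrl gives the robot as it stands.
- The arm moves only by the shell command python3 -m jog 'ROWS'. ROWS is JSON, one flat list of numbers, 7 for each row, row after row: the shift along the tool's x, y, z scaled (see below), then the turn, a rotation vector about the tool's x, y, z scaled (see below), then the opening, from 0 (shut) to 1 (fully open). A call has 1 to 12 rows; each row is the pose to reach, as a shift and turn from the pose commanded when the call began, along the tool's axes at that moment; what a row does not reach only later rows make up. The controller multiplies each number of a shift by 1 m and each number of a turn by pi/4 rad. A row lasts 1/8 s, in which the tool goes at most 62.5 mm and 10.7 degrees, less where a joint would pass 70% of its speed; a pose out of reach is approached as far as the arm can. A call with a number of a shift or a turn outside -1 to 1 is refused whole. A call with a gripper value outside its range is refused whole. The fingers move at their own pace and stop on an object; the grip force is fixed at half the most. Time passes only in rows, so rows that repeat a pose let the fingers close. It gives the time, the measured TCP pose, the force, the opening and the grip force at its end, in the units of the state.
- ctrl.get_state(): the state, without advancing time (a new reading comes with each control period).
- ctrl.get_image(name): name is "scene" or "side" or "wrist"; returns a dict with "pixels" (480x640x3 uint8, red, green, blue), "intrinsics" (3x3 intrinsics, pixels), "rvec" (rotation vector, rad) and "tvec" (3), from world to camera coordinates, as OpenCV has them. Camera axes: x right, y down, z forward; pixel columns grow to the right and rows downward; lengths in m; the calibration is good to about 2 mm. A picture is of the moment at which its call begins. There is no depth.
- ctrl.sign_off(): hands the job in; it is judged then, once.
The state is a dict: "time": time; "q": joint angles; "joint_vel": joint speeds; "tau": joint torques, N m; "tool_pos": TCP position; "tool_rot": TCP orientation; "force": force on the tool from outside, world axes, zero at the start; "wrist_torque": the same for the moment, N m; "width": opening from 0.0 (shut) to 1.0 (fully open); "grasp_force": force on a finger pad.
Only numpy, scipy, OpenCV 4.12 (cv2) and the standard library are available. Lean on these libraries where they do the work, as an engineer would, in place of code of your own. Each camera call takes 0.05 s, during which the arm holds its last target. There are 200 camera calls.

## Working session

There is one attempt and no reset: what is moved stays moved. The work goes in short steps, Python scripts to look and compute and a shell command to move; the robot and the scene stay as the last step left them, time stands still between calls to the robot, and variables do not carry over. Pictures are saved under pics/ and viewed, at most 10 in all, crops included, and the job is handed in when it is done.

```bash
ls; mkdir -p pics
cat > h.py <<'E'
import numpy as np, cv2
from workcell import ctrl
from scipy.spatial.transform import Rotation as R
def grab(n,save=None):
    d=ctrl.get_image(n)
    if save: cv2.imwrite('pics/'+save,d['pixels'][:,:,::-1])
    return d
def ray(d,u,v):
    Rm=cv2.Rodrigues(np.array(d['rvec'],float))[0]; t=np.array(d['tvec'],float).ravel()
    c=-Rm.T@t; r=Rm.T@np.linalg.inv(np.array(d['intrinsics']))@[u,v,1.]
    return c,r/np.linalg.norm(r)
def onz(d,u,v,z):
    c,r=ray(d,u,v); return c+r*(z-c[2])/r[2]
def proj(d,P):
    return cv2.projectPoints(np.array(P,float).reshape(-1,3),np.array(d['rvec'],float),np.array(d['tvec'],float),np.array(d['intrinsics'],float),None)[0].reshape(-1,2)
def tri(*a):
    A=np.zeros((3,3));b=np.zeros(3)
    for d,u,v in a:
        c,r=ray(d,u,v);M=np.eye(3)-np.outer(r,r);A+=M;b+=M@c
    return np.linalg.solve(A,b)
E
python3 - <<'E'
from h import *
a=grab('scene','s0.png');b=grab('side','d0.png')
for d in (a,b): print(ray(d,320,240))
s=ctrl.get_state();print(s)
E
```

```text
pics
(array([0.21767318, 0.51328183, 0.64527481]), array([ 0.44620286, -0.62091466, -0.64449049]))
(array([ 0.51583681, -0.67035341,  0.65298689]), array([ 0.0902505 ,  0.75816771, -0.64578369]))
{'time': 0.1, 'q': array([-0.04149181,  0.4179053 , -0.01029402,  1.61411269,  0.00467572,
        1.11070757, -0.05299631]), 'joint_vel': array([ 0.00218   , -0.00074176,  0.0003344 , -0.00324002, -0.00056591,
       -0.00119588,  0.00018719]), 'tau': array([ 7.74739638e-04, -8.52578259e+01,  6.39427956e-01, -4.26696110e+01,
       -4.89651540e-02,  1.64374465e-02, -7.34272044e-05]), 'tool_pos': array([ 6.24763491e-01, -8.09519631e-06,  3.02093972e-01]), 'tool_rot': array([-3.67223079e-04,  7.07112158e-01,  7.07101187e-01, -4.15437089e-04]), 'force': array([ 0.75067741, -0.50239796, -1.02277528]), 'wrist_torque': array([-0.0289727 , -0.0067037 ,  0.02591584]), 'grasp_force': 0.0, 'width': 1.0002843690129624}
```

View pics/s0.png

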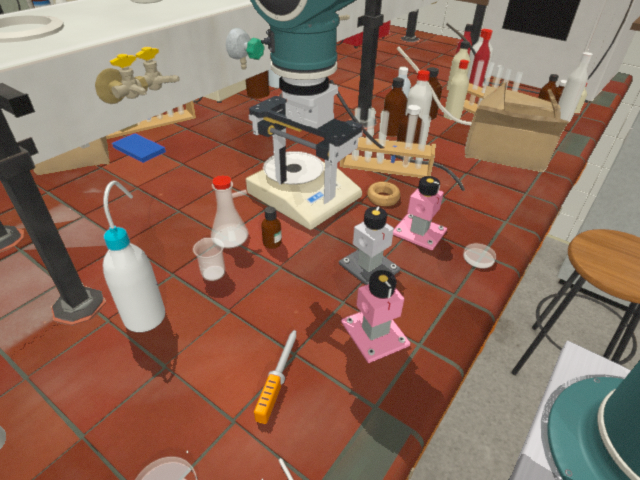

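View pics/d0.png

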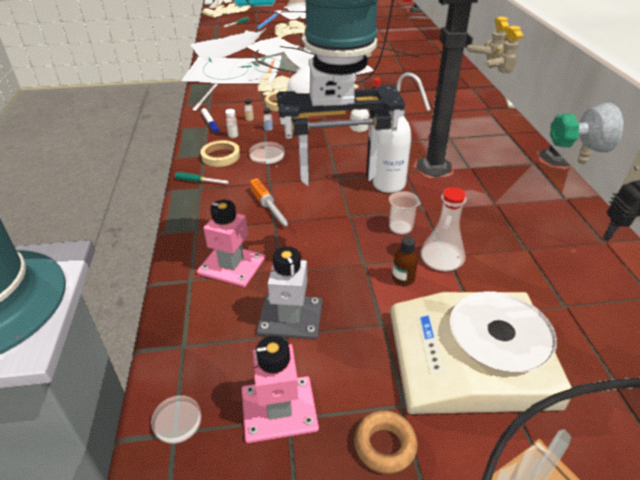

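Scene: grey bracket at about (370,240), pin with its handle at (268,397) and tip at (293,335), beaker (210,258), amber (271,228). Side: bracket (290,290), pin (262,192)→(283,222), beaker (403,213), amber (405,262). The two pink brackets are decoys. I'll zoom in on the grey bracket and measure.

Run:
```python
from h import *
a=grab('scene');b=grab('side')
ca=a['pixels'][195:295,325:415];cb=b['pixels'][240:340,245:335]
im=np.hstack([cv2.resize(c,None,fx=4.4,fy=5,interpolation=cv2.INTER_CUBIC) for c in (ca,cb)])
cv2.imwrite('pics/z0.png',im[:,:,::-1]);print(im.shape)
for n,d in (('scene',a),('side',b)):
    h=cv2.cvtColor(d['pixels'],cv2.COLOR_RGB2HSV)
    m=cv2.inRange(h,(9,170,150),(22,255,255))
    k,l,st,ce=cv2.connectedComponentsWithStats(m)
    for i in range(1,k):
        if st[i,4]>60: print(n,st[i],ce[i],onz(d,*ce[i],.025), cv2.minAreaRect(np.argwhere(l==i)[:,::-1].astype(np.float32)))
print('tip',onz(a,294,333,.015),onz(b,286,224,.015))
print('beaker',tri((a,212,279),(b,402,232)),'amber',tri((a,271,245),(b,404,282)))
```

```text
(500, 792, 3)
scene [253 375  27  49 711] [266.30942335 399.44303797] [0.48785593 0.26560086 0.025     ] ((266.21893310546875, 398.3978271484375), (17.0871524810791, 50.150794982910156), 19.983104705810547)
side [497  18  25  22 128] [509.140625  27.671875] [1.47979493 1.22436499 0.025     ] ((509.0743713378906, 27.903316497802734), (29.99776840209961, 10.365082740783691), 37.5685920715332)
side [250 178  20  22 234] [258.08547009 187.55555556] [0.4904755  0.26234893 0.025     ] ((257.79730224609375, 187.21621704101562), (21.273317337036133, 12.670991897583008), 54.462318420410156)
tip [0.53886258 0.13720793 0.015     ] [0.54263411 0.13776223 0.015     ]
beaker [ 0.77895827  0.1145567  -0.01470473] amber [ 0.74578719 -0.03430103 -0.00723369]
```

View pics/z0.png

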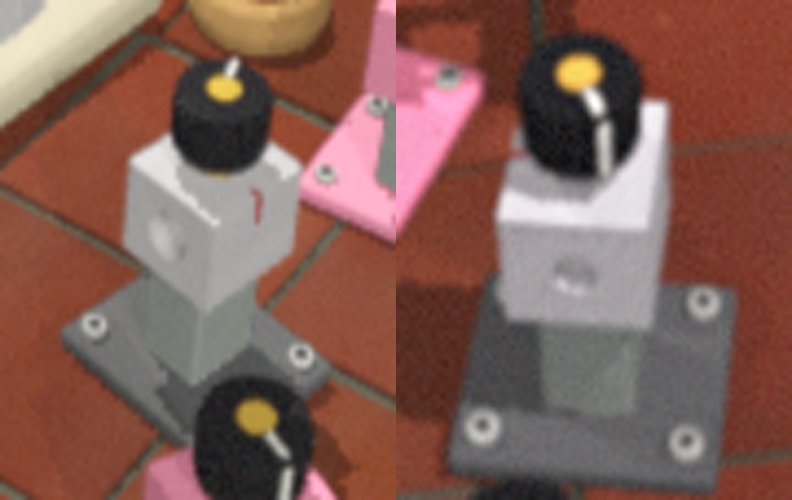

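Crop: the left panel (scene) shows the bore on the left face (+y) and the red tick at about (257,205) on the -x face. The right panel (side) shows the -y face, with the white line pointing to roughly -y. Next I'll fit the bracket pose.

Run:
```python
from h import *
from scipy.optimize import least_squares
a=grab('scene');b=grab('side')
A=lambda x,y:(325+x/4.4,195+y/5); B=lambda x,y:(245+(x-396)/4.4,240+y/5)
X,Y=.026,.028
pts=[(a,A(130,158),(X,Y,.107)),(a,A(210,224),(-X,Y,.107)),(a,A(300,168),(-X,-Y,.107)),(a,A(205,310),(-X,Y,.063)),(a,A(125,232),(X,Y,.063)),(a,A(293,245),(-X,-Y,.063)),
(b,B(498,222),(-X,-Y,.107)),(b,B(652,228),(X,-Y,.107)),(b,B(668,102),(X,Y,.107)),(b,B(500,315),(-X,-Y,.063)),(b,B(650,327),(X,-Y,.063))]
def w(p,q): c,s=np.cos(p[2]),np.sin(p[2]);return [p[0]+c*q[0]-s*q[1],p[1]+s*q[0]+c*q[1],q[2]]
f=lambda p:np.concatenate([proj(d,w(p,q))[0]-uv for d,uv,q in pts])
r=least_squares(f,[.75,-.1,0],loss='soft_l1');p=r.x
print(p,np.round(f(p),1))
K=[onz(d,*uv,.143)[:2] for d,uv in((a,A(226,90)),(b,B(580,72)))];print('knob top',K)
o=np.mean(K,0)
for d,uv in((b,B(598,107)),(a,A(235,62))):
    l=onz(d,*uv,.143)[:2]-K[0 if d is a else 1]
    ang=np.arctan2(l[1],l[0])-p[2]; print('screw angle',(ang-np.pi)%(2*np.pi),np.linalg.norm(l))
# pinks' knob tops
print('pink',onz(a,383,279,.143),onz(b,223,207,.143),onz(a,429,183,.143),onz(b,272,347,.143))
```

```text
[ 0.53187822 -0.100105   -0.20477953] [-0.9 -0.   0.4 -0.1 -0.2 -0.9 -0.6  0.1 -1.3  2.4 -1.4  0.9 -0.4 -0.1
 -1.3  0.6 -1.2  0.7  1.1  1.2 -0.1  0.6]
knob top [array([ 0.52877962, -0.0995067 ]), array([ 0.53316182, -0.09850471])]
screw angle 2.0663706554267867 0.01710174706514833
screw angle 2.111700203890477 0.018955529821983876
pink [0.42921163 0.0448094  0.143     ] [0.43424026 0.03629454 0.143     ] [ 0.49676645 -0.25679008  0.143     ] [ 0.5021499 -0.2689274  0.143    ]
```

```bash
python3 - <<'E'
from h import *
a=grab('scene');b=grab('side')
print('wash',onz(a,143,322,0),onz(b,390,185,0)); print('erl',onz(a,230,240,0)); print('pole',onz(a,78,310,0))
E
python3 -m jog '[0.263,-0.137,0.05,0,0,-0.5,1, 0.263,-0.137,0.05,0,0,-0.5,1, 0.263,-0.137,0.05,0,0,-0.5,1, 0.263,-0.137,0.05,0,0,-0.5,1, 0.263,-0.137,0.05,0,0,-0.5,1, 0.263,-0.137,0.05,0,0,-0.5,1, 0.263,-0.137,0.05,0,0,-0.5,1]'
python3 - <<'E'
from h import *
w=grab('wrist','w0.png');print(ray(w,320,240))
E
```

```text
wash [0.78031283 0.2764425  0.        ] [0.79069904 0.26928695 0.        ]
erl [0.82239075 0.0150808  0.        ]
pole [0.89916116 0.33193689 0.        ]
time: 1.27
tool_pos: [0.4884, 0.2624, 0.2527]
tool_rot: [0.0, 0.556, 0.831, -0.0]
force: [-0.4, 0.1, 0.3]
width: 1.002
grasp_force: 0.0
(array([0.46068582, 0.32919855, 0.33513773]), array([ 0.09583081, -0.2196834 , -0.97085306]))
```

View pics/w0.png

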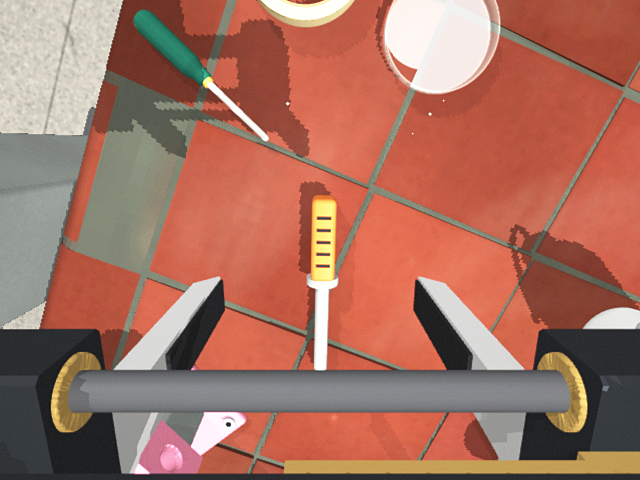

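Wrist view: the pin is nearly aligned with the fingers. Its handle runs from (324,195) to (323,280), the collar is at (322,283), and the rod end is at (320,368).

```bash
cat > pin.py <<'E'
from h import *
def pin(ztop,save=None):
    w=grab('wrist',save); h=cv2.cvtColor(w['pixels'],cv2.COLOR_RGB2HSV)
    m=cv2.inRange(h,(12,170,170),(24,255,255)); m[330:]=0
    m=cv2.morphologyEx(m,cv2.MORPH_CLOSE,np.ones((9,9)))
    k,l,st,ce=cv2.connectedComponentsWithStats(m); i=1+np.argmax(st[1:,4])
    P=np.array([onz(w,x,y,ztop)[:2] for y,x in np.argwhere(l==i)])
    (c,sz,an)=cv2.minAreaRect((P*1000).astype(np.float32)); box=cv2.boxPoints((c,sz,an))
    _,_,V=np.linalg.svd(P-P.mean(0),full_matrices=False); d=V[0]*np.sign(-V[0][1])
    return np.array(c)/1000,sz,np.arctan2(d[0],-d[1])
if __name__=='__main__':
    c,s,t=pin(.030);print('handle ctr',c,s,'theta',t)
    st=ctrl.get_state();Rm=R.from_quat(np.roll(st['tool_rot'],-1)).as_matrix();print(Rm.round(3).tolist())
    print('shift',Rm.T@(np.r_[c,0.095]-st['tool_pos']),'turn/(pi/4)', (np.arctan2(Rm[1,1],Rm[0,1])-t)/(np.pi/4))
E
python3 pin.py
```

```text
handle ctr [0.49256985 0.26233627] (19.06183624267578, 69.5181884765625) theta 0.21251871776189843
[[-0.381, 0.925, 0.0], [0.925, 0.381, -0.0], [-0.0, 0.0, -1.0]]
shift [-0.00087326  0.00367212  0.15780459] turn/(pi/4) 0.22683964106878576
```

Run:
```python
from h import *
w=grab('wrist')
for a,b,z in(((324,195),(323,280),.03),((322,290),(320.5,368),.021),((335,200),(335,276),.03),((313,200),(311,276),.03)):
    p,q=onz(w,*a,z),onz(w,*b,z);d=q-p;print(p,q,np.arctan2(d[0],-d[1]),np.linalg.norm(d))
h=cv2.cvtColor(w['pixels'],cv2.COLOR_RGB2HSV);m=cv2.inRange(h,(12,170,170),(24,255,255));m[330:]=0
m=cv2.morphologyEx(m,cv2.MORPH_CLOSE,np.ones((9,9)))
k,l,st,ce=cv2.connectedComponentsWithStats(m);print(st[1:])
i=1+np.argmax(st[1:,4]);P=np.array([onz(w,x,y,.03)[:2] for y,x in np.argwhere(l==i)])
print(cv2.minAreaRect((P*1000).astype(np.float32)),np.cov((P.T*1000)))
```

```text
[0.48020194 0.29450569 0.03      ] [0.50664808 0.22871649 0.03      ] 0.38221471187585565 0.07090569741718085
[0.51069534 0.21699458 0.021     ] [0.53846321 0.14637628 0.021     ] 0.3746399265834567 0.07588148423238643
[0.48976732 0.29416401 0.03      ] [0.51453066 0.23576299 0.03      ] 0.4010422313486262 0.06343423442557786
[0.47367414 0.28754216 0.03      ] [0.49606825 0.22817233 0.03      ] 0.3606953001469831 0.06345291344000728
[[211  78   2   3   5]
 [202  83   5   4  13]
 [311 195  25  84 240]
 [323 215   2   1   2]
 [334 234   1  33  33]
 [324 263   1   1   1]
 [333 268   1   9   9]]
((492.605712890625, 262.2001647949219), (19.076927185058594, 69.53572845458984), 20.66898536682129) [[ 50.62320882 -97.17939134]
 [-97.17939134 506.9076602 ]]
```

Actual pin angle is about 0.37, since the mask only filled part of the handle. Descending and gripping.

```bash
python3 -m jog '[-0.001,0.004,0.05,0,0,0.025,1, -0.001,0.004,0.1,0,0,0.025,1, -0.001,0.004,0.13,0,0,0.025,1, -0.001,0.004,0.151,0,0,0.025,1, -0.001,0.004,0.151,0,0,0.025,1]'
python3 -m jog '[0,0,0,0,0,0,0.1, 0,0,0,0,0,0,0.1, 0,0,0,0,0,0,0.1, 0,0,0,0,0,0,0.1, 0,0,0,0,0,0,0.1, 0,0,0,0,0,0,0.1]'
```

```text
time: 2.05
tool_pos: [0.492, 0.2625, 0.1005]
tool_rot: [-0.0, 0.564, 0.826, -0.001]
force: [-0.2, 0.5, 0.5]
width: 1.0
grasp_force: 0.0
time: 2.8
tool_pos: [0.492, 0.2636, 0.1017]
tool_rot: [-0.0, 0.564, 0.826, -0.0]
force: [0.2, -0.2, 1.2]
width: 0.397
grasp_force: 0.0
```

```bash
python3 -m jog '[0,0,0,0,0,0,0, 0,0,0,0,0,0,0, 0,0,0,0,0,0,0, 0,0,0,0,0,0,0]'
python3 -m jog '[0,0,-0.04,0,0,0,0, 0,0,-0.08,0,0,0,0, 0,0,-0.08,0,0,0,0]'
python3 -c "
from h import *
s=ctrl.get_state();print(s['tool_pos'],np.arctan2(*R.from_quat(np.roll(s['tool_rot'],-1)).as_matrix()[[1,0],1]))
w=grab('wrist','w1.png')"
```

```text
time: 3.3
tool_pos: [0.492, 0.2636, 0.1016]
tool_rot: [-0.0, 0.564, 0.826, -0.0]
force: [0.2, -0.3, -0.0]
width: 0.208
grasp_force: 30.0
time: 3.68
tool_pos: [0.493, 0.2642, 0.1841]
tool_rot: [0.001, 0.564, 0.826, 0.002]
force: [-0.2, 0.1, -2.4]
width: 0.207
grasp_force: 30.0
[0.49301814 0.26415346 0.18414351] 0.3729791745377257
```

View pics/w1.png

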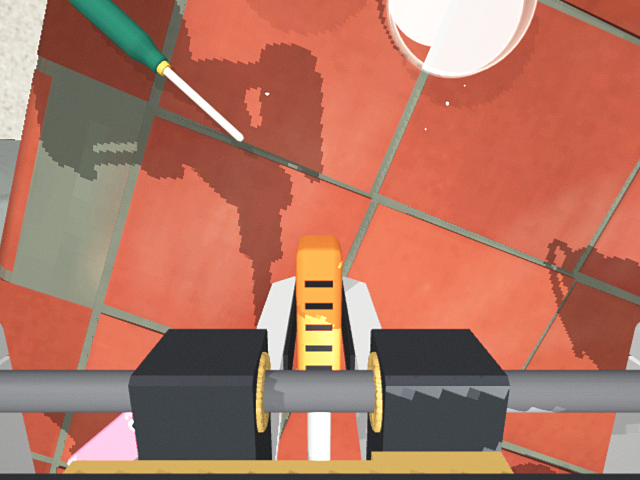

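Held firmly and square. Moving to the pre-insert pose and turning to the bracket's yaw.

```bash
python3 -m jog '[-0.05,0.0085,0,0,0,0.2,0, -0.1,0.0085,0,0,0,0.4,0, -0.15,0.0085,0,0,0,0.6,0, -0.191,0.0085,0.01,0,0,0.735,0, -0.191,0.0085,0.01,0,0,0.735,0, -0.191,0.0085,0.01,0,0,0.735,0]'
python3 - <<'E'
from h import *
s=ctrl.get_state();print(s['tool_pos'],np.arctan2(*R.from_quat(np.roll(s['tool_rot'],-1)).as_matrix()[[1,0],1]))
a=grab('scene');b=grab('side')
ca=a['pixels'][190:310,290:410];cb=b['pixels'][200:320,230:350]
im=np.hstack([cv2.resize(c,(400,400),interpolation=cv2.INTER_CUBIC) for c in (ca,cb)])
cv2.imwrite('pics/z1.png',im[:,:,::-1])
E
```

```text
time: 4.47
tool_pos: [0.5689, 0.0894, 0.1705]
tool_rot: [-0.001, 0.775, 0.632, -0.001]
force: [-0.2, 1.4, -1.5]
width: 0.207
grasp_force: 30.0
[0.56892374 0.08942388 0.17053598] -0.20284319048722593
```

View pics/z1.png

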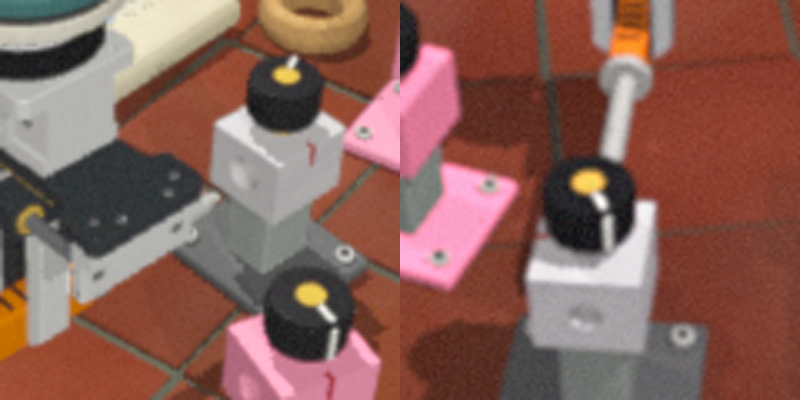

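Crop: scene shows the rod tip at crop (217,197), just short of the bore centre at crop (244,170). Side shows the collar at crop (626,77), the rod heading to (613,155), and the bore's exit at (587,317). I'll check alignment.

Run:
```python
from h import *
a=grab('scene');b=grab('side')
A=lambda x,y:(290+x*.3,190+y*.3);B=lambda x,y:(230+(x-400)*.3,200+y*.3)
o=np.array([.5315,-.1]);th=-.205;ex=np.array([np.cos(th),np.sin(th)]);ey=np.array([-ex[1],ex[0]])
loc=lambda P:(round((P[:2]-o)@ex*1e3,1),round((P[:2]-o)@ey*1e3,1))
for n,d,uv in(('mouth sc',a,A(244,170)),('tip sc',a,A(217,197)),('exit sd',b,B(587,317)),('collar sd',b,B(626,77)),('rod1 sd',b,B(624,95)),('rod2 sd',b,B(613,152))):
    print(n,loc(onz(d,*uv,.085)))
s=ctrl.get_state();print('tcp',loc(s['tool_pos']))
# height of tip: intersect scene ray with vertical plane lateral=x0
for n,uv in (('tip',A(217,197)),('mouth',A(244,170))):
  for x0 in(-.001,0.,.001):
    c,r=ray(a,*uv);t=(x0-(c[:2]-o)@ex)/(r[:2]@ex);P=c+t*r;print(n,x0,loc(P),P[2])
```

```text
mouth sc (np.float64(0.9), np.float64(24.8))
tip sc (np.float64(-5.8), np.float64(53.8))
exit sd (np.float64(1.3), np.float64(-27.4))
collar sd (np.float64(-1.3), np.float64(151.8))
rod1 sd (np.float64(-0.6), np.float64(136.2))
rod2 sd (np.float64(-0.8), np.float64(89.3))
tcp (np.float64(-1.6), np.float64(193.6))
tip -0.001 (np.float64(-1.0), np.float64(48.4)) 0.07874309798312229
tip 0.0 (np.float64(-0.0), np.float64(47.3)) 0.07742894305177173
tip 0.001 (np.float64(1.0), np.float64(46.2)) 0.07611478812042105
mouth -0.001 (np.float64(-1.0), np.float64(27.1)) 0.08752049997632771
mouth 0.0 (np.float64(-0.0), np.float64(26.0)) 0.0862267055400735
mouth 0.001 (np.float64(1.0), np.float64(24.8)) 0.08493291110381929
```

Run:
```python
from h import *
a=grab('scene');b=grab('side')
o=np.array([.5315,-.1]);th=-.205;ex=np.array([np.cos(th),np.sin(th)]);ey=np.array([-ex[1],ex[0]])
P=lambda x,s,z:np.r_[o+ex*x+ey*s,z]
for z in(.075,.08,.085):
  print(z,proj(a,[P(-.001,.058,z),P(-.001,.08,z)]).round(1).tolist())
im=a['pixels'][232:272,335:380].copy();big=cv2.resize(im,None,fx=14,fy=14,interpolation=cv2.INTER_CUBIC)
for s,col in((.058,(255,0,0)),(.08,(0,255,0)),(.028,(0,0,255))):
  u,v=proj(a,P(-.001 if s>.05 else .001,s,.085))[0];cv2.circle(big,(int((u-335+.5)*14),int((v-232+.5)*14)),4,col,-1)
cv2.imwrite('pics/z2.png',big[:,:,::-1])
```

```text
0.075 [[351.4, 252.7], [343.2, 257.7]]
0.08 [[351.6, 250.7], [343.3, 255.7]]
0.085 [[351.8, 248.8], [343.5, 253.8]]
```

View pics/z2.png

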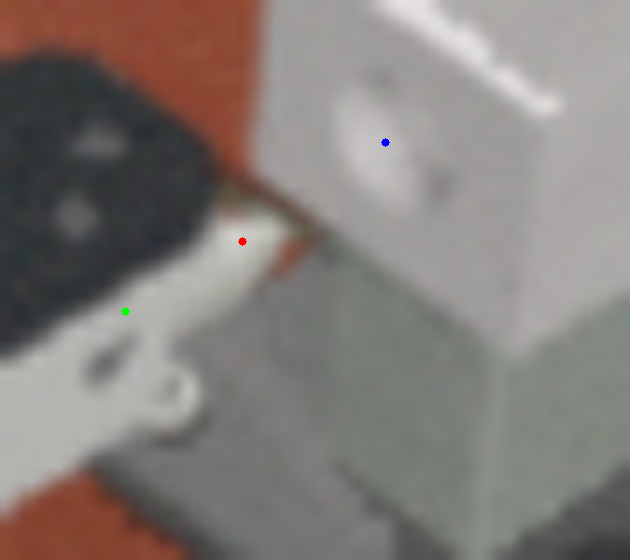

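Picture: the tip apex is at about (292,228) in the zoom and the bore centre at about (378,145). The predicted mouth dot sits on the bore; the pin is a few mm further forward and about 2 mm to -x. Correcting sideways and closing the gap.

```bash
python3 -m jog '[0,0.0025,0,0,0,0,0, -0.017,0.0025,0,0,0,0,0, -0.017,0.0025,0,0,0,0,0]'
python3 - <<'E'
from h import *
a=grab('scene')
im=a['pixels'][222:262,340:385].copy();A=cv2.resize(im,None,fx=10,fy=10,interpolation=cv2.INTER_CUBIC)
b=grab('side');B=cv2.resize(b['pixels'][210:310,260:345],(340,400),interpolation=cv2.INTER_CUBIC)
cv2.imwrite('pics/z3.png',np.hstack([A,B])[:,:,::-1])
print(ctrl.get_state()['tool_pos'])
E
```

```text
time: 5.15
tool_pos: [0.5684, 0.0696, 0.1716]
tool_rot: [0.0, 0.776, 0.63, -0.0]
force: [0.0, 0.2, -2.2]
width: 0.209
grasp_force: 30.0
[0.56857988 0.0712498  0.17170829]
```

View pics/z3.png

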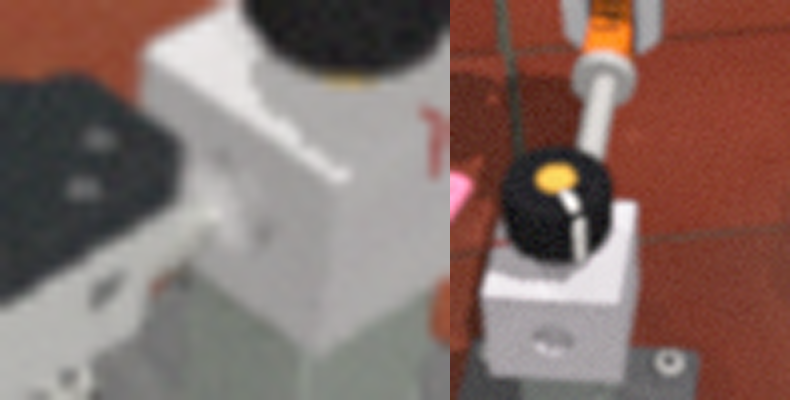

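The tip at crop (215,212) points at the bore centre, crop (225,202). Easing in and watching the force.

```bash
python3 -m jog '[-0.006,0,0,0,0,0,0, -0.010,0,0,0,0,0,0, -0.010,0,0,0,0,0,0]'; python3 -m jog '[-0.005,0,0,0,0,0,0, -0.010,0,0,0,0,0,0, -0.010,0,0,0,0,0,0]'
```

```text
time: 5.62
tool_pos: [0.5665, 0.0615, 0.1716]
tool_rot: [0.0, 0.776, 0.631, -0.0]
force: [0.4, -0.0, -2.1]
width: 0.213
grasp_force: 30.0
time: 6.0
tool_pos: [0.5645, 0.0516, 0.1716]
tool_rot: [0.0, 0.776, 0.631, -0.0]
force: [-0.3, -0.1, -1.8]
width: 0.211
grasp_force: 30.0
```

```bash
python3 -m jog '[-0.006,0,0,0,0,0,0, -0.012,0,0,0,0,0,0, -0.018,0,0,0,0,0,0, -0.024,0,0,0,0,0,0, -0.03,0,0,0,0,0,0, -0.03,0,0,0,0,0,0]'
python3 - <<'E'
from h import *
print(ctrl.get_state()['wrist_torque'])
a=grab('scene')
A=cv2.resize(a['pixels'][200:290,310:400],(400,400),interpolation=cv2.INTER_CUBIC)
b=grab('side');B=cv2.resize(b['pixels'][210:310,260:360],(400,400),interpolation=cv2.INTER_CUBIC)
cv2.imwrite('pics/z4.png',np.hstack([A,B])[:,:,::-1])
E
```

```text
time: 6.75
tool_pos: [0.5584, 0.0222, 0.1716]
tool_rot: [0.0, 0.776, 0.631, -0.0]
force: [-0.8, -0.6, -1.9]
width: 0.211
grasp_force: 30.0
[ 0.07319264  0.03066207 -0.01513752]
```

View pics/z4.png

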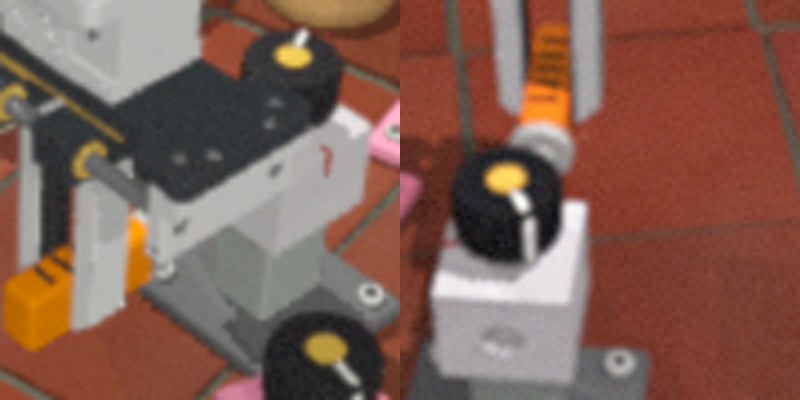

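The rod is in the bore and the collar is about 50 mm off the block. Continuing.

```bash
python3 -m jog '[-0.006,0,0,0,0,0,0, -0.013,0,0,0,0,0,0, -0.020,0,0,0,0,0,0, -0.027,0,0,0,0,0,0, -0.034,0,0,0,0,0,0, -0.04,0,0,0,0,0,0, -0.042,0,0,0,0,0,0]'
python3 -m jog '[-0.002,0,0,0,0,0,0, -0.004,0,0,0,0,0,0, -0.006,0,0,0,0,0,0, -0.006,0,0,0,0,0,0]'
```

```text
time: 7.72
tool_pos: [0.5499, -0.0189, 0.1717]
tool_rot: [0.0, 0.776, 0.631, -0.0]
force: [0.9, -0.4, -2.4]
width: 0.211
grasp_force: 30.0
time: 8.22
tool_pos: [0.5487, -0.0244, 0.1716]
tool_rot: [-0.0, 0.776, 0.631, -0.0]
force: [-0.9, -0.2, -2.5]
width: 0.213
grasp_force: 30.0
```

```bash
for i in 1 2; do python3 -m jog '[-0.001,0,0,0,0,0,0, -0.002,0,0,0,0,0,0, -0.003,0,0,0,0,0,0, -0.003,0,0,0,0,0,0]' | sed -n '1,4p'; done
```

```text
time: 8.72
tool_pos: [0.5481, -0.0273, 0.1716]
tool_rot: [-0.0, 0.776, 0.631, -0.0]
force: [0.0, 0.4, -3.2]
time: 9.22
tool_pos: [0.548, -0.028, 0.1718]
tool_rot: [-0.001, 0.775, 0.632, 0.001]
force: [2.9, 12.3, -3.5]
```

Contact: the shoulder is on the block (12 N). Pressing slightly, then releasing.

```bash
python3 -m jog '[-0.001,0,0,0,0,0,0, -0.001,0,0,0,0,0,0]' | sed -n '1,4p'; python3 -m jog '[0,0,0,0,0,0,1, 0,0,0,0,0,0,1, 0,0,0,0,0,0,1, 0,0,0,0,0,0,1, 0,0,0,0,0,0,1, 0,0,0,0,0,0,1]'; python3 -m jog '[0,0,-0.06,0,0,0,1, 0,0,-0.11,0,0,0,1, 0,0,-0.11,0,0,0,1]'
python3 - <<'E'
from h import *
a=grab('scene');b=grab('side');w=grab('wrist')
cv2.imwrite('pics/w2.png',w['pixels'][:,:,::-1])
o=np.array([.5315,-.1]);th=-.205;ex=np.array([np.cos(th),np.sin(th)]);ey=np.array([-ex[1],ex[0]])
s=ctrl.get_state();print(s['q'],s['tool_pos'],(s['tool_pos'][:2]-o)@np.c_[ex,ey])
h=cv2.cvtColor(w['pixels'],cv2.COLOR_RGB2HSV);m=cv2.inRange(h,(5,150,120),(26,255,255))
k,l,st,ce=cv2.connectedComponentsWithStats(m)
for i in range(1,k):
    if st[i,4]>80: print(st[i],ce[i],(onz(w,*ce[i],.098)[:2]-o)@np.c_[ex,ey])
A=cv2.resize(a['pixels'][200:290,310:400],(400,400),interpolation=cv2.INTER_CUBIC)
W=cv2.resize(w['pixels'],(533,400))
cv2.imwrite('pics/z5.png',np.hstack([A,W[:,:400]])[:,:,::-1])
E
```

```text
time: 9.48
tool_pos: [0.5479, -0.0281, 0.1718]
tool_rot: [-0.001, 0.775, 0.632, 0.002]
force: [3.6, 17.5, -2.5]
time: 10.22
tool_pos: [0.5473, -0.0312, 0.1716]
tool_rot: [-0.0, 0.776, 0.631, -0.0]
force: [-0.1, -0.7, -0.6]
width: 0.81
grasp_force: 0.0
time: 10.6
tool_pos: [0.5486, -0.0312, 0.2853]
tool_rot: [0.002, 0.776, 0.631, 0.002]
force: [-0.5, -0.1, -0.8]
width: 1.0
grasp_force: 0.0
[-0.01013111  0.30316111  0.01293806  1.83064322 -0.00449639  1.00893555
 -0.19950408] [ 0.54692531 -0.03109353  0.28086106] [0.00107523 0.07060373]
[  44    0  187   43 3156] [113.99207858  13.49556401] [-0.12472827  0.22095524]
[  245     0   201   177 23313] [350.39355724  82.179342  ] [0.0216244  0.18162565]
[634   2   6  60 294] [636.76530612  32.81292517] [0.19942074 0.21043643]
[   63    10   211   173 17203] [177.80160437  82.22420508] [-0.08898969  0.18151927]
[   3   55   72   58 1413] [45.492569   79.51096957] [-0.1734665   0.18307747]
[456 111  73  25 465] [494.35053763 121.09032258] [0.11662252 0.15787074]
[452 124  23  17 129] [460.45736434 131.60465116] [0.0949762  0.15122359]
[  289 
[... 1363 characters left out ...]
76155 -0.07248285]
[214 413  24  27 169] [224.3964497  426.75739645] [-0.07460987 -0.0777626 ]
[ 364  413  110   24 1447] [408.77747063 420.61713891] [ 0.07384525 -0.07195232]
[ 338  427  143   46 1639] [409.43014033 448.39231239] [ 0.07593436 -0.09858957]
[159 428  20  21  84] [166.32142857 436.97619048] [-0.12239909 -0.08752402]
[487 451 153  22 954] [569.08176101 465.56708595] [ 0.20973167 -0.11563024]
[227 460  58  13 337] [260.0504451  467.40059347] [-0.04731044 -0.11748346]
[286 461  51  12 175] [311.76 466.76] [-0.00426937 -0.11683684]
[422 461  17  12  84] [430.60714286 466.28571429] [ 0.09459786 -0.11635662]
[446 461  42  12 180] [467.42777778 467.02222222] [ 0.12530821 -0.11709776]
```

Released cleanly. Moving over the knob and pre-turning 45° anticlockwise, then descending.

```bash
python3 -m jog '[-0.04,-0.001,0,0,0,-0.25,1, -0.0705,-0.001,0,0,0,-0.5,1, -0.0705,-0.001,0,0,0,-0.75,1, -0.0705,-0.001,0,0,0,-1,1, -0.0705,-0.001,0,0,0,-1,1, -0.0705,-0.001,0,0,0,-1,1]'
python3 - <<'E'
from h import *
ps=[]
for i in range(3):
    w=grab('wrist');ps.append(ctrl.get_state()['tool_pos'])
s=ctrl.get_state();print(np.mean(ps,0),s['q'][6])
cv2.imwrite('pics/w3.png',w['pixels'][:,:,::-1])
h=cv2.cvtColor(w['pixels'],cv2.COLOR_RGB2HSV);m=cv2.inRange(h,(18,120,120),(32,255,255))
k,l,st,ce=cv2.connectedComponentsWithStats(m)
for i in range(1,k):
    if st[i,4]>60: print(st[i],ce[i],onz(w,*ce[i],.143))
print('expected knob px',proj(w,[.532,-.0997,.143]))
E
```

```text
time: 11.5
tool_pos: [0.5318, -0.1, 0.2809]
tool_rot: [-0.001, 0.476, 0.879, -0.0]
force: [-0.7, -0.1, 0.0]
width: 1.001
grasp_force: 0.0
[ 0.53193134 -0.099872    0.28125934] 0.6841053339157522
[ 354  137   82   81 1728] [394.01678241 176.93923611] [ 0.53784493 -0.03090139  0.143     ]
[ 80 352  14  18 140] [ 86.1        360.70714286] [ 0.44138749 -0.23216859  0.143     ]
[ 538  352   49   80 1463] [568.88653452 391.69172932] [ 0.71483026 -0.0809309   0.143     ]
[ 51 354  29  78 743] [ 61.90040377 398.75908479] [ 0.43987688 -0.26646827  0.143     ]
[ 284  452  356   21 4881] [479.06207744 465.23191969] [ 0.70241671 -0.15832816  0.143     ]
expected knob px [[318.64535306 268.90352944]]
```

View pics/w3.png

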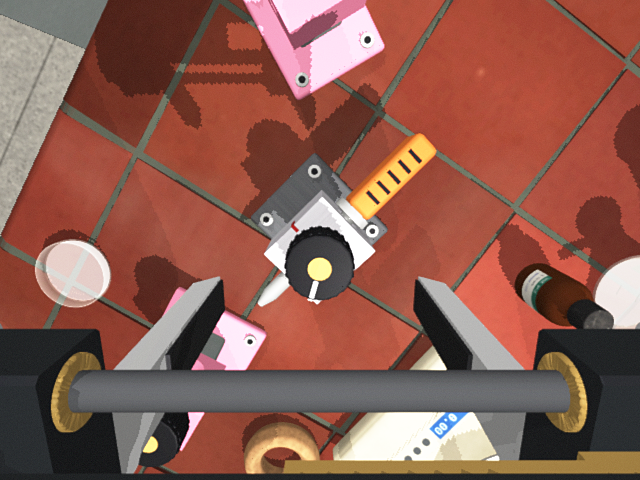

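Wrist view: the collar is seated against the block and the rod comes out the far side. The knob cap is at (319,269), exactly as predicted, with the line toward (314,298) and the tick at (295,226). Descending to grip the knob.

```bash
python3 - <<'E'
from h import *
w=grab('wrist');c=onz(w,319,269,.143)
for p in((314,297),(315,290)):
    l=onz(w,*p,.143)-c;print(np.linalg.norm(l),(np.arctan2(l[1],l[0])+.205-np.pi)%(2*np.pi))
E
python3 -m jog '[0,0,0.03,0,0,0,1, 0,0,0.055,0,0,0,1, 0,0,0.07,0,0,0,1, 0,0,0.07,0,0,0,1]'
python3 -m jog '[0,0,0,0,0,0,0, 0,0,0,0,0,0,0, 0,0,0,0,0,0,0, 0,0,0,0,0,0,0, 0,0,0,0,0,0,0, 0,0,0,0,0,0,0, 0,0,0,0,0,0,0]'
```

```text
0.018202579350220235 2.186366880936041
0.013612928251943338 2.175366403214613
time: 12.2
tool_pos: [0.5318, -0.0998, 0.211]
tool_rot: [-0.001, 0.475, 0.88, -0.0]
force: [1.4, -0.2, -0.0]
width: 0.999
grasp_force: 0.0
time: 13.08
tool_pos: [0.5322, -0.0999, 0.2117]
tool_rot: [0.0, 0.475, 0.88, 0.0]
force: [1.9, 0.4, 0.5]
width: 0.439
grasp_force: 30.0
```

```bash
for i in 1 2; do python3 -m jog '[0,0,0.0001,0,0,0.2,0, 0,0,0.0003,0,0,0.4,0, 0,0,0.00045,0,0,0.6,0, 0,0,0.0006,0,0,0.8,0, 0,0,0.00075,0,0,1,0, 0,0,0.00075,0,0,1,0]'; python3 -c "
from h import *;s=ctrl.get_state();print(s['wrist_torque'],s['q'][6])"; done
python3 -m jog '[0,0,0.0001,0,0,0.2,0, 0,0,0.0003,0,0,0.4,0, 0,0,0.0004,0,0,0.5,0, 0,0,0.0004,0,0,0.5,0]'; python3 -c "
from h import *;s=ctrl.get_state();print(s['wrist_torque'],s['q'][6])"
```

```text
time: 13.82
tool_pos: [0.5321, -0.0998, 0.2109]
tool_rot: [0.0, 0.775, 0.632, -0.0]
force: [0.4, 0.5, 1.5]
width: 0.438
grasp_force: 30.0
[ 0.03485165 -0.02502419 -0.05998366] -0.03836003829966864
time: 14.58
tool_pos: [0.532, -0.0998, 0.2101]
tool_rot: [-0.0, 0.957, 0.289, -0.0]
force: [-1.2, 0.8, 2.5]
width: 0.444
grasp_force: 30.0
[ 0.37836829  0.28961518 -0.06803556] -0.7481200032730829
time: 15.08
tool_pos: [0.532, -0.0997, 0.2097]
tool_rot: [-0.0, 0.995, 0.097, -0.0]
force: [-2.4, 3.0, 3.7]
width: 0.438
grasp_force: 30.0
[ 0.82533845  0.41517403 -0.0636105 ] -1.100566004657811
```

```bash
for i in 1 2 3; do python3 -m jog '[0,0,0.0001,0,0,0.06,0, 0,0,0.0001,0,0,0.12,0, 0,0,0.0001,0,0,0.12,0]'|sed -n 3,4p; python3 -c "
from h import *;s=ctrl.get_state();print(s['wrist_torque'],s['q'][6])"; done
```

```text
tool_rot: [-0.0, 0.999, 0.05, -0.0]
force: [-1.6, 4.5, 3.5]
[ 1.06925114  0.45624321 -0.03122882] -1.1857928546415673
tool_rot: [-0.0, 1.0, 0.002, -0.0]
force: [-3.8, 3.9, 5.9]
[0.9745208  0.99269467 0.53186106] -1.2706706493093294
tool_rot: [0.0, 0.999, -0.045, 0.0]
force: [1.9, 3.0, 3.4]
[ 0.94191344 -0.34004199  0.5774672 ] -1.3551902275173617
```

The torque jumped to about 0.55 N m and stayed there, with the pads slipping at a turn of about 2.1 rad, as predicted. The screw is bottomed. Backing off a quarter turn.

```bash
for i in 1 2; do python3 -m jog '[0,0,-0.0001,0,0,-0.2,0, 0,0,-0.0003,0,0,-0.4,0, 0,0,-0.00045,0,0,-0.6,0, 0,0,-0.0006,0,0,-0.8,0, 0,0,-0.00075,0,0,-1,0, 0,0,-0.00075,0,0,-1,0]'|sed -n 1,4p; python3 -c "
from h import *;s=ctrl.get_state();print(s['wrist_torque'],s['q'][6])"; done
python3 -m jog '[0,0,0,0,0,0,1, 0,0,0,0,0,0,1, 0,0,0,0,0,0,1, 0,0,0,0,0,0,1, 0,0,0,0,0,0,1, 0,0,0,0,0,0,1]'
python3 -m jog '[0,0,-0.04,0,0,0,1, 0,0,-0.07,0,0,0,1, 0,0,-0.07,0,0,0,1]'
cat > line.py <<'E'
from h import *
w=grab('wrist');p=w['pixels'].astype(int)
h=cv2.cvtColor(w['pixels'],cv2.COLOR_RGB2HSV)
c0=proj(w,[.532,-.0997,.1425])[0]
yy,xx=np.mgrid[:480,:640];r=np.hypot(xx-c0[0],yy-c0[1])
cap=(cv2.inRange(h,(15,90,120),(35,255,255))>0)&(r<25);c=np.array([xx[cap].mean(),yy[cap].mean()])
r=np.hypot(xx-c[0],yy-c[1]);m=(h[:,:,1]<60)&(h[:,:,2]>140)&(r<29)&(r>12)
q=np.array([xx[m].mean(),yy[m].mean()]);print(c0,c,cap.sum(),q,m.sum())
C=onz(w,*c,.1425);l=onz(w,*q,.1425)-C
print('cap',C,'angle',(np.arctan2(l[1],l[0])+.205-np.pi)%(2*np.pi))
hh=(cv2.inRange(h,(0,150,90),(8,255,255))>0)
t=hh&(r<70)&(r>30);k,L,st,ce=cv2.connectedComponentsWithStats(t.astype(np.uint8))
s=ctrl.get_state()
yaw=np.arctan2(*R.from_quat(np.roll(s['tool_rot'],-1)).as_matrix()[[1,0],1]);print('toolyaw',yaw)
for i in range(1,k):
    if 8<st[i,4]<200:
        v=onz(w,*ce[i],.107)[:2]-C[:2];print('tick?',st[i],np.arctan2(v[1],v[0]),np.linalg.norm(v))
E
python3 line.py
```

```text
time: 16.95
tool_pos: [0.5323, -0.0996, 0.2103]
tool_rot: [-0.0, 0.94, 0.342, 0.0]
force: [1.7, 5.7, 1.9]
[ 1.4650603  -0.33322563 -0.0028673 ] -0.6473721803273329
time: 17.7
tool_pos: [0.5321, -0.0996, 0.211]
tool_rot: [-0.0, 0.737, 0.675, 0.0]
force: [0.2, 6.8, 4.8]
[ 1.55843011 -0.11059623  0.03188097] 0.06571057976962169
time: 18.45
tool_pos: [0.532, -0.0999, 0.2109]
tool_rot: [0.0, 0.74, 0.673, -0.0]
force: [-0.1, -0.0, -0.9]
width: 0.998
grasp_force: 0.0
time: 18.82
tool_pos: [0.5328, -0.1001, 0.283]
tool_rot: [0.001, 0.74, 0.673, 0.001]
force: [0.5, -0.7, 0.1]
width: 1.002
grasp_force: 0.0
[316.51215176 267.4875703 ] [316.58997722 267.01594533] 439 [313.18478261 287.23913043] 92
cap [ 0.53207532 -0.09940725  0.1425    ] angle 1.52083080863986
toolyaw -0.09417621864492574
tick? [279 245   6   4  19] 2.917231113903592 0.024553660547763874
```

Run:
```python
from h import *
o=np.array([.532,-.0997]);th=-.205;M=np.array([[np.cos(th),-np.sin(th)],[np.sin(th),np.cos(th)]])
w=grab('wrist');h=cv2.cvtColor(w['pixels'],cv2.COLOR_RGB2HSV)
m=cv2.inRange(h,(12,170,170),(24,255,255));m[260:]=0
m=cv2.morphologyEx(m,cv2.MORPH_CLOSE,np.ones((7,7)))
k,l,st,ce=cv2.connectedComponentsWithStats(m);i=1+np.argmax(st[1:,4])
P=np.array([(onz(w,x,y,.098)[:2]-o)@M for y,x in np.argwhere(l==i)]);print(st[i],P.min(0),P.max(0),ctrl.get_state()['force'])
```

```text
[ 313   92   38  104 1765] [-0.00830461  0.03900963] [0.01006917 0.10494779] [ 0.59611412 -0.29367334 -0.0115971 ]
```

The handle's far end is at 105 mm (104 expected when home) and the screw is at about 1.52 rad. Handing in.

```bash
python3 -c "
from workcell import ctrl;print(ctrl.sign_off())"
```

```text
the job is handed in; nothing more can be done
None
```

The job is handed in: the pin is home with its collar against the block and released, the thumbscrew was bottomed and backed off to about 1.52 rad (a quarter turn is 1.57), and the arm went nowhere near the beaker or amber bottle, which I did not re-check at the end.

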